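# Pack and clip shut the vaccine transport box

### The job

Pack the vaccine transport box: the temperature logger goes in, lying flat on the floor, but it lies in the middle of a pile, so first lift the taped packs off it and stand them upright on the desk, then take the logger out and stand the packs back upright on the middle of the tin, as they were. Also stand every small vial that is there upright on the box floor (leave the one big vial alone), and only then seat the lid fully on the box and fold its four clips all the way down against the box walls, ending with everything released.

Things in the scene. Friction and masses are not known exactly. Their poses are not given: they have to be found in the camera images.
- box: White open transport box, fixed to the desk, 144 (x) by 200 (y) mm outside, 78 mm tall, walls and floor 4 mm thick: inside 136 by 192 mm, floor 4 mm above its underside, rim at 78 mm. Origin: centre of its underside, z up.
- lid: Grey loose lid, 148 (x) by 204 (y) mm, 250 g, right side up, a clip hinged on each side. Origin: centre of the plug's underside, z up. Plug 131 by 187 mm (lower 5 mm: 127 by 183), 9 mm deep, goes inside the box walls; the plate, z 9 to 16 mm, rests on the rim: seated, its origin is 69 mm above the box's, axes parallel, either way round. Grip ridge on top: 14 (x) by 70 (y) mm, z 16 to 44.
- lid_grip (a point): Point in the middle of the lid's grip ridge, 36 mm above the lid's origin; axes as the lid's.
- clip_1 (a joint): Hinge of the clip on the lid's +x side, rad: 0 = folded fully down along the box wall; pi/2 = straight out; 2.3 = stop, slanting up and out. Hinge line along that edge, 77 mm from the lid's centre, 12.5 mm above its origin. Clip plate 56 mm wide, 4 mm thick, 32 mm long; stays where it is left; about 1 N at its free end moves it.
- clip_2 (a joint): Hinge of the clip on the lid's +y side, rad: 0 = folded fully down along the box wall; pi/2 = straight out; 2.3 = stop, slanting up and out. Hinge line along that edge, 105 mm from the lid's centre, 12.5 mm above its origin. Clip plate 56 mm wide, 4 mm thick, 32 mm long; stays where it is left; about 1 N at its free end moves it.
- clip_3 (a joint): Hinge of the clip on the lid's -x side, rad: 0 = folded fully down along the box wall; pi/2 = straight out; 2.3 = stop, slanting up and out. Hinge line along that edge, 77 mm from the lid's centre, 12.5 mm above its origin. Clip plate 56 mm wide, 4 mm thick, 32 mm long; stays where it is left; about 1 N at its free end moves it.
- clip_4 (a joint): Hinge of the clip on the lid's -y side, rad: 0 = folded fully down along the box wall; pi/2 = straight out; 2.3 = stop, slanting up and out. Hinge line along that edge, 105 mm from the lid's centre, 12.5 mm above its origin. Clip plate 56 mm wide, 4 mm thick, 32 mm long; stays where it is left; about 1 N at its free end moves it.
- clip_1_end (a point): Middle of the free end of clip 1.
- clip_2_end (a point): Middle of the free end of clip 2.
- clip_3_end (a point): Middle of the free end of clip 3.
- clip_4_end (a point): Middle of the free end of clip 4.
- tin: Flat closed steel instrument tin, loose, 500 g, bottom of the pile: 79 (x, with hinge and tongue; the flat top is 69) by 168 (y) mm, top 26 mm above the desk. Origin: centre of its underside, z up. At first the logger lies on it with its long axis along the tin's, and the packs stand on the logger, their long axis along the tin's too.
- logger: Dark temperature logger with a small display, 118 (x) by 66 (y) by 14 to 16 mm (z), in the middle of the pile. Origin: centre of its underside, z up.
- packs: Two card medicine packs taped side by side, top of the pile: 40 mm thick (x from -18 to +22 mm), 116 mm long (y), 98 mm tall on the +y half and 82 mm on the -y half, 100 g. Origin: on the underside, z up.
- vial_a: Small amber medicine vial with a screw cap, 33 mm across and 60 mm tall overall (body straight-sided up to 45 mm). One of the up to four small vials that go into the box; it may be absent (None). Origin: centre of its underside, z up along the vial.
- vial_b: Small amber medicine vial with a screw cap, 26 mm across and 55 mm tall overall (body straight-sided up to 40 mm). One of the up to four small vials that go into the box; it may be absent (None). Origin: centre of its underside, z up along the vial.
- vial_d: Small amber medicine vial with a screw cap, 34 mm across and 64 mm tall overall (body straight-sided up to 49 mm). One of the up to four small vials that go into the box; it may be absent (None). Origin: centre of its underside, z up along the vial.
- vial_i: Small clear medicine vial with a screw cap, 30 mm across and 58 mm tall overall (body straight-sided up to 43 mm). One of the up to four small vials that go into the box; it may be absent (None). Origin: centre of its underside, z up along the vial.
- big_vial: Big amber vial, 42 mm across and 86 mm tall, too tall for the box: it stays where it is. Origin: centre of its underside.

How it is judged:
On the way, in this order (a step that is already met when the one before it is completed fails the run):
1. the packs are lifted off the pile and stand upright on the desk, the logger still lying on the tin (height (world z) of packs below 0.008 m and angle between packs's own z axis and vertical below 0.1 rad and horizontal distance between packs and tin above 0.05 m and horizontal distance between logger and tin below 0.05 m and z of logger in the frame of tin between 0.021 and 0.032 m), for 0.2 s.
2. the logger lies flat on the floor of the box and every small vial stands upright on it, the lid still off (x of logger in the frame of box between -0.06 and 0.06 m and y of logger in the frame of box between -0.085 and 0.085 m and z of logger in the frame of box between -0.002 and 0.01 m and angle between logger's own z axis and vertical below 0.1 rad and x of vial_a in the frame of box between -0.062 and 0.062 m and y of vial_a in the frame of box between -0.09 and 0.09 m and z of vial_a in the frame of box between -0.002 and 0.01 m and angle between each of vial_a, vial_b, vial_d, vial_i's own z axis and vertical below 0.15 rad and x of vial_b in the frame of box between -0.062 and 0.062 m and y of vial_b in the frame of box between -0.09 and 0.09 m and z of vial_b in the frame of box between -0.002 and 0.01 m and x of vial_d in the frame of box between -0.062 and 0.062 m and y of vial_d in the frame of box between -0.09 and 0.09 m and z of vial_d in the frame of box between -0.002 and 0.01 m and x of vial_i in the frame of box between -0.062 and 0.062 m and y of vial_i in the frame of box between -0.09 and 0.09 m and z of vial_i in the frame of box between -0.002 and 0.01 m and horizontal distance between lid and box above 0.05 m), for 0.2 s.
3. the lid is seated on the box over its contents (x of logger in the frame of box between -0.06 and 0.06 m and y of logger in the frame of box between -0.085 and 0.085 m and z of logger in the frame of box between -0.002 and 0.01 m and angle between logger's own z axis and vertical below 0.1 rad and x of vial_a in the frame of box between -0.062 and 0.062 m and y of vial_a in the frame of box between -0.09 and 0.09 m and z of vial_a in the frame of box between -0.002 and 0.01 m and angle between each of vial_a, vial_b, vial_d, vial_i's own z axis and vertical below 0.15 rad and x of vial_b in the frame of box between -0.062 and 0.062 m and y of vial_b in the frame of box between -0.09 and 0.09 m and z of vial_b in the frame of box between -0.002 and 0.01 m and x of vial_d in the frame of box between -0.062 and 0.062 m and y of vial_d in the frame of box between -0.09 and 0.09 m and z of vial_d in the frame of box between -0.002 and 0.01 m and x of vial_i in the frame of box between -0.062 and 0.062 m and y of vial_i in the frame of box between -0.09 and 0.09 m and z of vial_i in the frame of box between -0.002 and 0.01 m and x of lid in the frame of box between -0.0045 and 0.0045 m and y of lid in the frame of box between -0.0045 and 0.0045 m and z of lid in the frame of box between 0.065 and 0.0725 m and angle between the x axis of lid and the x axis of box, either way round below 0.08 rad and angle between lid's own z axis and vertical below 0.05 rad), for 0.2 s.
4. all four clips are folded down (x of lid in the frame of box between -0.0045 and 0.0045 m and y of lid in the frame of box between -0.0045 and 0.0045 m and z of lid in the frame of box between 0.065 and 0.0725 m and angle between the x axis of lid and the x axis of box, either way round below 0.08 rad and angle between lid's own z axis and vertical below 0.05 rad and value of joint each of clip_1, clip_2, clip_3, clip_4 below 0.2 rad), for 0.2 s.
At the end, for the whole second after the job is handed in: Logger flat and vials upright (0.1, 0.15 rad) on the box floor; lid within 4.5 mm of the box middle, origin 65 to 72.5 mm above the box's; clips below 0.20 rad; packs upright on the tin, within 20 mm across and 45 mm along it; all at rest (all of step 4 and x of logger in the frame of box between -0.06 and 0.06 m and y of logger in the frame of box between -0.085 and 0.085 m and z of logger in the frame of box between -0.002 and 0.01 m and angle between each of logger, packs's own z axis and vertical below 0.1 rad and x of vial_a in the frame of box between -0.062 and 0.062 m and y of vial_a in the frame of box between -0.09 and 0.09 m and z of vial_a in the frame of box between -0.002 and 0.01 m and angle between each of vial_a, vial_b, vial_d, vial_i's own z axis and vertical below 0.15 rad and x of vial_b in the frame of box between -0.062 and 0.062 m and y of vial_b in the frame of box between -0.09 and 0.09 m and z of vial_b in the frame of box between -0.002 and 0.01 m and x of vial_d in the frame of box between -0.062 and 0.062 m and y of vial_d in the frame of box between -0.09 and 0.09 m and z of vial_d in the frame of box between -0.002 and 0.01 m and x of vial_i in the frame of box between -0.062 and 0.062 m and y of vial_i in the frame of box between -0.09 and 0.09 m and z of vial_i in the frame of box between -0.002 and 0.01 m and x of packs in the frame of tin between -0.02 and 0.02 m and y of packs in the frame of tin between -0.045 and 0.045 m and z of packs in the frame of tin between 0.021 and 0.032 m and linear speed of each of packs, lid, logger, tin, vial_a, vial_b, vial_d, vial_i below 0.02 m/s); the robot touches nothing.
It fails at once if the big vial is moved more than 4 cm (distance of big_vial from where it was at the start of the episode above 0.04 m).
Of vial_a, vial_b, vial_d, vial_i only 1 to 3 are there at a start; the rules pass over those that are not, and their reading is None.
At some moment in a run one of lid may be knocked a few centimetres aside while the robot is not near it.
It also fails if it takes over 210 s, if anything falls off the work surface, if the arm or the gripper's body presses on something with over 40 N, if the wrist force passes 120 N, or if a joint passes its speed limit or range.

### The arm

A 7-joint arm with a two-finger parallel gripper is mounted at the origin on a cart in front of the work surface, level with it; the furniture and walls round the work are solid. World frame = base frame: x ahead of the robot, y to its left, z up, the work surface at z = 0. Lengths are in m, angles in rad, forces in N, time in s.
With the tool pointing down it reaches from about 0.425 to 0.875 m from the base axis. Payload 4.7 kg.
Tool frame: the origin (TCP) lies midway between the tips of the shut fingers; the grasp point (between the pads) lies 19 mm behind it; z points along the fingers, y is the line along which they close (so a half turn about z gives the same grasp; the last joint's range is limited). The gripper opens to 87 mm and grips with 3 to 60 N. Pads are 19 mm wide; open, the fingers measure 117 mm over their backs; the gripper's body (75 mm by 190 mm) begins 51 mm behind the grasp point.
Start: joints at [1.222, 0.321, -0.07, 1.45, 0.023, 1.371, -0.057], TCP at [0.231, -0.608, 0.223] pointing down, gripper open.
Joint ranges: [-2.86, 2.86], [-0.3, 2.09], [-1.38, 1.24], [0.06, 2.45], [-1.56, 4.7], [0.09, 2.05], [-2.69, 2.69]. Speed limits (rad/s): [2.57, 2.57, 3.14, 3.14, 3.14, 3.14, 3.14].

### API

Orientations are given as a rotation vector (axis times angle).
In Python, from bench import ctrl gives the robot as it stands.
- The arm moves only by the shell command python3 inch.py 'ROWS' [FORCE]. ROWS is a JSON list of rows, 1 to 20 of them, each written [[dx, dy, dz], turn, opening]: dx, dy, dz in units of 5 mm, then a turn about the tool's z in units of 0.25 rad, then the opening from 0.0 (shut) to 1.0 (fully open); each row is the pose to reach, as a shift and turn from the pose commanded when the command began, along the tool's axes at that moment; what a row does not reach only later rows make up. A row lasts 1/10 s, in which the tool goes at most 0.05 m and 0.15 rad, less where a joint would pass 70% of its speed; a pose out of reach is approached as far as the arm can. The fingers move at their own pace and stop on an object; FORCE is the grip in N (left out, the last holds). Time passes only in rows, so rows that do not move let the fingers close. It prints the time, the measured TCP pose, the force, the opening and the grip force at its end. Input that does not fit is refused with a message, and nothing moves.
- ctrl.get_state(): the state, without advancing time (a new reading comes with each control period).
- ctrl.get_image(name): name is "side" or "top" or "wrist"; returns the picture (480x640x3 uint8, red, green, blue); there is no depth.
- ctrl.camera_model(name): a dict with "vertical_fov" (degrees; the focal length in pixels is half the picture's height over the tangent of half this angle, whatever the lens; pixels are square), "cx", "cy" (the principal point, pixels), "rvec" (rotation vector, rad) and "tvec" (3), from world to camera coordinates, as OpenCV has them; the wrist camera has in their place "hand_eye" (4x4, takes a point from camera to tool coordinates, whose origin is the TCP and whose axes are the flange's). Camera axes: x right, y down, z forward; pixel columns grow to the right and rows downward; lengths in m; the calibration is good to about 2 mm. A picture is of the moment at which its call begins: read the wrist's pose just before it. camera_model takes no time and is no camera call.
- ctrl.close_job(): hands the job in; it is judged then, once.
The state is a dict: "time": time; "joint_positions": joint angles; "qd": joint speeds; "joint_torque": joint torques, N m; "position": TCP position; "tool_rot": TCP orientation; "ft_force": force on the tool from outside, world axes, zero at the start; "torque": the same for the moment, N m; "grip_width": opening from 0.0 (shut) to 1.0 (fully open); "grip_force": force on a finger pad.
Only numpy, scipy, OpenCV 4.12 (cv2) and the standard library are available. Lean on these libraries where they do the work, as an engineer would, in place of code of your own. Each camera call takes 0.05 s, during which the arm holds its last target. There are 200 camera calls.

## Working session

There is one attempt and no reset: what is moved stays moved. The work goes in short steps, Python scripts to look and compute and a shell command to move; the robot and the scene stay as the last step left them, time stands still between calls to the robot, and variables do not carry over. Pictures are saved under pics/ and viewed, at most 14 in all, crops included, and the job is handed in when it is done.

```bash
ls; mkdir -p pics; python3 - <<'E'
from bench import ctrl
import cv2,numpy as np
print(ctrl.get_state())
for n in ["side","top","wrist"]:
    print(n,ctrl.camera_model(n))
    cv2.imwrite(f"pics/{n}0.png",ctrl.get_image(n)[:,:,::-1])
E
```

```text
bench.py
inch.py
pics
{'time': 0.0, 'joint_positions': array([ 1.22212608,  0.32182223, -0.0700635 ,  1.45166899,  0.02262598,
        1.37079809, -0.05689613]), 'qd': array([-0.00115242, -0.00126128, -0.00024602, -0.00178596,  0.00059141,
       -0.00011355,  0.00064672]), 'joint_torque': array([-3.88403450e-04, -4.91290784e+01, -4.04214514e-01, -3.12531745e+01,
       -6.38861535e-02,  4.37074690e-02,  1.57097834e-04]), 'position': array([ 0.23039887, -0.60720642,  0.22146488]), 'tool_rot': array([-3.08822792e+00, -5.66414599e-01,  7.41065280e-04]), 'ft_force': array([-0.15801964,  0.15506773,  0.82832643]), 'torque': array([ 0.00655853,  0.01033877, -0.01444485]), 'grip_force': 0.0, 'grip_width': 1.0022774689281004}
side {'vertical_fov': 49.01787612154443, 'cx': 321.3543410244242, 'cy': 245.13175230190834, 'rvec': array([ 2.06625068, -0.0668521 ,  0.03254166]), 'tvec': array([-0.56691053,  0.07224737,  1.06156968])}
top {'vertical_fov': 57.4245145380116, 'cx': 324.97810177455364, 'cy': 240.54193202487662, 'rvec': array([ 2.15766173, -2.16836219,  0.11229168]), 'tvec': array([0.05728463, 0.55716133, 0.92234477])}
wrist {'vertical_fov': 63.85727352402736, 'cx': 324.2293051271518, 'cy': 242.01096723272252, 'hand_eye': array([[ 7.13118781e-05, -9.67431581e-01, -2.53132637e-01,
         6.84272993e-02],
       [ 9.99999333e-01,  3.60811220e-04, -1.09724428e-03,
         5.89061524e-04],
       [ 1.15284186e-03, -2.53132390e-01,  9.67430961e-01,
        -1.61523030e-01],
       [ 0.00000000e+00,  0.00000000e+00,  0.00000000e+00,
         1.00000000e+00]])}
```

View pics/top0.png

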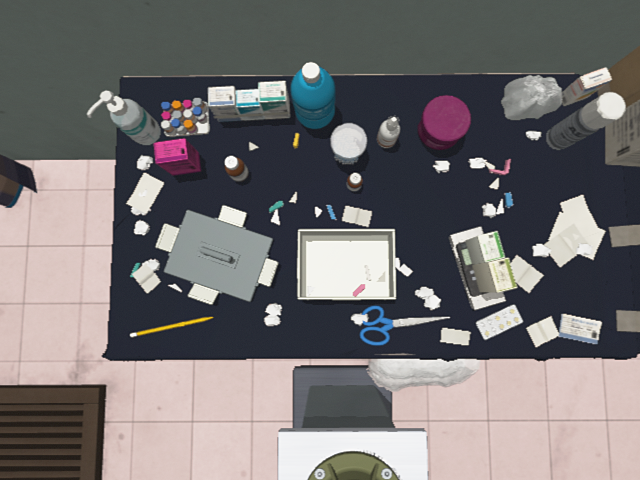

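View pics/side0.png

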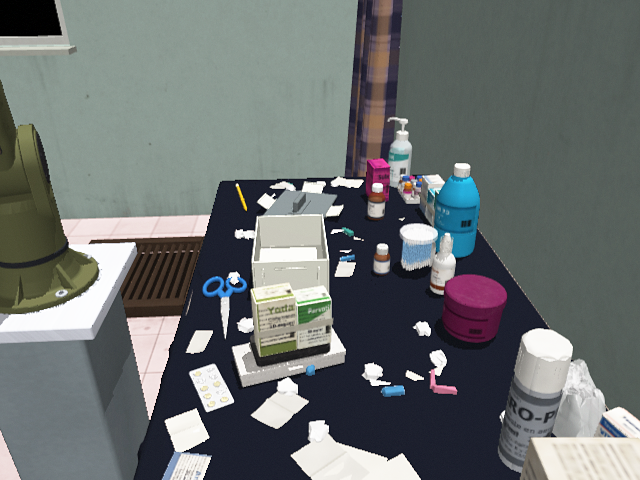

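The top view has +x up and +y to the left. The box is at about (347,265), the lid at (219,255), the pile at (482,267), the big vial at (235,168) and a small amber vial at (354,182). I'll write helpers and zoom in to look for more vials.

```bash
cat > h.py <<'E'
from bench import ctrl
import cv2,numpy as np
from scipy.spatial.transform import Rotation as R
def cam(n,st=None):
    m=ctrl.camera_model(n); f=240/np.tan(np.radians(m['vertical_fov'])/2)
    K=np.array([[f,0,m['cx']],[0,f,m['cy']],[0,0,1]])
    if 'rvec' in m: Rw=R.from_rotvec(m['rvec']).as_matrix(); t=m['tvec']
    else:
        st=st or ctrl.get_state(); T=np.eye(4); T[:3,:3]=R.from_rotvec(st['tool_rot']).as_matrix(); T[:3,3]=st['position']
        E=np.linalg.inv(T@m['hand_eye']); Rw=E[:3,:3]; t=E[:3,3]
    return K,Rw,t
def ray(c,uv):
    K,Rw,t=c; d=Rw.T@np.linalg.inv(K)@np.array([uv[0],uv[1],1.]); return -Rw.T@t,d/np.linalg.norm(d)
def plane(c,uv,z=0):
    o,d=ray(c,uv); return o+d*(z-o[2])/d[2]
def proj(c,p):
    K,Rw,t=c; q=K@(Rw@np.asarray(p,float)+t); return q[:2]/q[2]
def tri(c1,u1,c2,u2):
    o1,d1=ray(c1,u1);o2,d2=ray(c2,u2)
    s=np.linalg.lstsq(np.c_[d1,-d2],o2-o1,rcond=None)[0]; a=o1+s[0]*d1;b=o2+s[1]*d2
    return (a+b)/2,np.linalg.norm(a-b)
def snap(n,f):
    st=ctrl.get_state(); im=ctrl.get_image(n)[:,:,::-1].copy(); cv2.imwrite(f'pics/{f}.png',im); return cam(n,st),im
def totool(v,st=None):
    "world vector to tool axes"
    st=st or ctrl.get_state(); return R.from_rotvec(st['tool_rot']).as_matrix().T@np.asarray(v)
E
python3 - <<'E'
from h import *
np.set_printoptions(precision=3,suppress=True)
t=cam('top');s=cam('side')
print('cams',ray(t,(0,0))[0],ray(s,(0,0))[0])
for n,uv in dict(box=(347,265),lid=(219,255),bigv=(235,178),sv=(354,188),pile=(482,267),drop=(388,140),left=(115,355),tl=(122,77),tr=(580,80)).items(): print(n,plane(t,uv))
a=cv2.imread('pics/top0.png')[70:230,200:460]; b=cv2.imread('pics/side0.png')[170:330,340:500]
im=np.zeros((600,800,3),np.uint8)
im[:480,:780]=cv2.resize(a,(780,480),interpolation=3)
cv2.imwrite('pics/c1.png',im[:480])
cv2.imwrite('pics/c2.png',cv2.resize(b,(600,600),interpolation=3))
E
```

```text
cams [0.454 0.05  0.978] [ 0.513 -0.932  0.566]
box [0.506 0.006 0.   ]
lid [0.529 0.292 0.   ]
bigv [0.705 0.259 0.   ]
sv [ 0.681 -0.012  0.   ]
pile [ 0.5   -0.295  0.   ]
drop [ 0.793 -0.091  0.   ]
left [0.311 0.515 0.   ]
tl [0.949 0.529 0.   ]
tr [ 0.934 -0.541  0.   ]
```

View pics/c1.png

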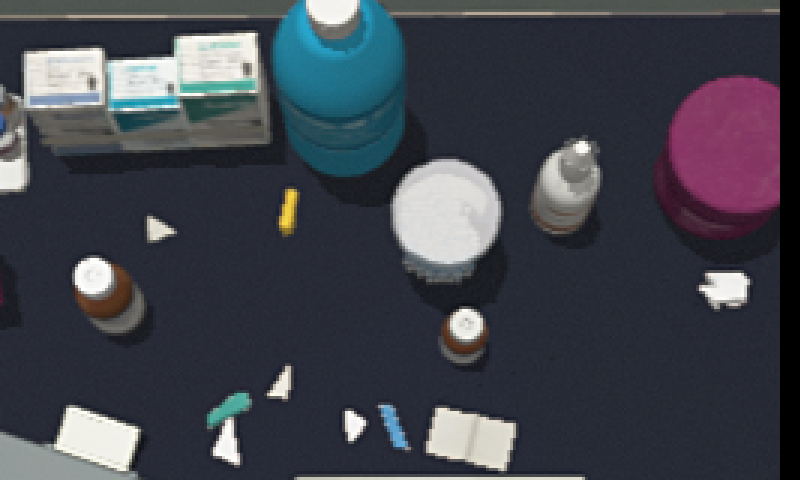

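View pics/c2.png

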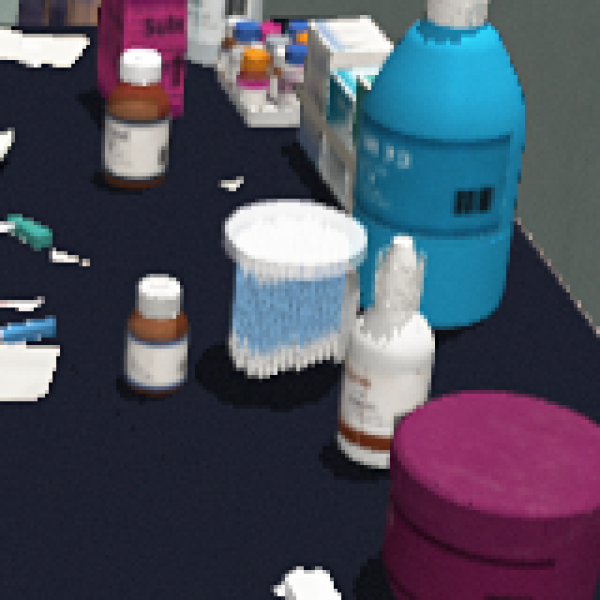

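Only one small amber vial is visible, at about (465,335) in the crop. The big vial is at (105,295) in the crop. Next I'll bring the wrist camera over the pile.

The manual's scale: shifts go in units of 5 mm and turns go in units of 0.25 rad. Converting my numbers, 0.3 m is 60, -0.218 m is -43.6.

```bash
python3 inch.py '[[[0,0,-16],0,1],[[20,-11,-16],0,1],[[40,-22,-16],0,1],[[60,-33,-16],0,1],[[80,-43.6,-16],0,1],[[80,-43.6,-16],0,1],[[80,-43.6,-16],0,1],[[80,-43.6,-16],0,1],[[80,-43.6,-16],0,1],[[80,-43.6,-16],0,1],[[80,-43.6,-16],0,1],[[80,-43.6,-16],0,1],[[80,-43.6,-16],0,1],[[80,-43.6,-16],0,1],[[80,-43.6,-16],0,1]]' 40; python3 - <<'E'
from h import *
c,im=snap('wrist','w1'); print(ctrl.get_state()['position'],ctrl.get_state()['time'])
E
```

```text
time: 1.65
position: [0.5261, -0.2639, 0.3024]
tool_rot: [3.091, 0.561, -0.001]
ft_force: [-0.5, -0.9, 0.4]
grip_width: 0.999
grip_force: 0.0
[ 0.52635584 -0.26348479  0.3025124 ] 1.7
```

View pics/w1.png

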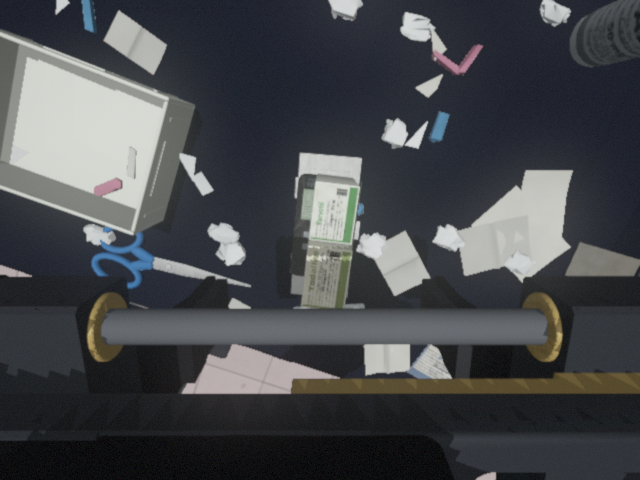

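The wrist view shows the pile with its long axis nearly vertical in the image. The pack tops are at (335,212) and (327,278). I'll take a second view from further back to triangulate.

Scaled: -0.1 m is -20, -0.05 m is -10.

```bash
python3 inch.py '[[[-10,0,0],0,1],[[-20,0,0],0,1],[[-20,0,0],0,1],[[-20,0,0],0,1]]'; python3 - <<'E'
from h import *
c,im=snap('wrist','w2'); K,Rw,t=c
np.savez('w2.npz',K=K,R=Rw,t=t)
p=proj(c,[0.5,-0.27,0.1]).astype(int);print(p,ctrl.get_state()['position'])
a=cv2.imread('pics/w1.png')[145:325,280:400]
y0=max(0,p[1]-90);x0=max(0,p[0]-70);b=im[y0:y0+180,x0:x0+140];print(x0,y0)
cv2.imwrite('pics/c3.png',np.hstack([cv2.resize(q,None,fx=3,fy=3,interpolation=3) for q in (a,b)]))
E
```

```text
time: 2.1
position: [0.4325, -0.2988, 0.3031]
tool_rot: [3.09, 0.56, 0.001]
ft_force: [0.4, 1.0, 0.6]
grip_width: 1.005
grip_force: 0.0
[320 135] [ 0.43377986 -0.29765947  0.30299191]
250 45
```

View pics/c3.png

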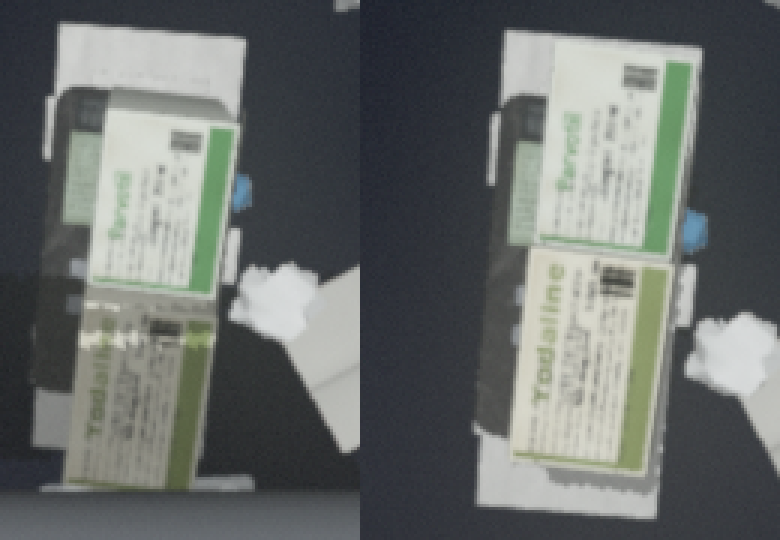

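Both crops show the corners clearly: tin, logger (dark, sticking out on the left), Tarvotil (short) and Todaline (tall). I'll triangulate these.

```bash
python3 - <<'E'
from h import *
np.set_printoptions(precision=4,suppress=True)
z=np.load('w2.npz');c2=(z['K'],z['R'],z['t'])
# w1 cam: state then
Rt=R.from_rotvec([3.091,.561,-.001]).as_matrix();m=ctrl.camera_model('wrist')
T=np.eye(4);T[:3,:3]=Rt;T[:3,3]=[0.5264,-0.2635,0.3025];E=np.linalg.inv(T@m['hand_eye']);c1=(c2[0],E[:3,:3],E[:3,3])
for n,a,b in [('tinTL',(299.3,153),(297.7,55)),('shFL',(315,185),(315,58.3)),('shFR',(360,186.3),(364.3,60.3)),('shNL',(309.7,240),(309.7,126.7))]:
    print(n,*tri(c1,a,c2,b))
for n,uv,h in [('tinTL',(297.7,55),.026),('tinBL',(288.7,214),.026),('tinBR',(348.7,217.7),.026),('logFL',(298.3,76.7),.042),('logNL',(288,186.7),.042),('talNL',(300.3,198.3),.14),('talNR',(345,203),.14),('talFL',(306,128.3),.14),('shFL',(315,58.3),.124),('shFR',(364.3,60.3),.124)]:
    print(n,plane(c2,uv,h))
print('tinTR w1',plane(c1,(362,157.3),.026),plane(c1,(299.3,153),.026))
E
```

```text
tinTL [ 0.5688 -0.2183  0.0251] 0.00033756179996616563
shFL [ 0.5538 -0.2454  0.1317] 0.0008708391919981009
shFR [ 0.5663 -0.2824  0.1305] 0.0014165269641217115
shNL [ 0.5035 -0.2586  0.1203] 0.00120519106506112
tinTL [ 0.5687 -0.2185  0.026 ]
tinBL [ 0.4063 -0.2652  0.026 ]
tinBR [ 0.4266 -0.3317  0.026 ]
logFL [ 0.5472 -0.228   0.042 ]
logNL [ 0.4379 -0.2549  0.042 ]
talNL [ 0.446  -0.2725  0.14  ]
talNR [ 0.4555 -0.3094  0.14  ]
talFL [ 0.5011 -0.2577  0.14  ]
shFL [ 0.5552 -0.2452  0.124 ]
shFR [ 0.5679 -0.2833  0.124 ]
tinTR w1 [ 0.5889 -0.285   0.026 ] [ 0.5688 -0.2182  0.026 ]
```

Scaled: 0.213 m is 42.6, 0.1 m is 20, 0.105 rad is 0.42.

```bash
python3 inch.py '[[[7,0.6,0],0.2,1],[[13.8,1.2,0],0.42,1],[[13.8,1.2,0],0.42,1],[[13.8,1.2,10],0.42,1],[[13.8,1.2,20],0.42,1],[[13.8,1.2,30],0.42,1],[[13.8,1.2,38],0.42,1],[[13.8,1.2,42.6],0.42,1],[[13.8,1.2,42.6],0.42,1],[[13.8,1.2,42.6],0.42,1],[[13.8,1.2,42.6],0.42,0],[[13.8,1.2,42.6],0.42,0],[[13.8,1.2,42.6],0.42,0],[[13.8,1.2,42.6],0.42,0],[[13.8,1.2,42.6],0.42,0],[[13.8,1.2,42.6],0.42,0],[[13.8,1.2,42.6],0.42,0],[[13.8,1.2,42.6],0.42,0]]' 25
```

```text
time: 3.95
position: [0.5004, -0.2785, 0.0895]
tool_rot: [-3.115, -0.404, 0.0]
ft_force: [-1.2, 0.3, 0.9]
grip_width: 0.459
grip_force: 24.9
```

Gripped at 40 mm, as expected. Now lift, carry and lower.

Scaled: 0.12 m is 24, -0.04 m is -8.

```bash
python3 inch.py '[[[0,0,-6],0,0],[[0,0,-12],0,0],[[0,0,-16],0,0],[[8,-3.6,-16],0,0],[[16,-7,-16],0,0],[[24,-10.6,-16],0,0],[[31.4,-14,-16],0,0],[[31.4,-14,-16],0,0],[[31.4,-14,-16],0,0],[[31.4,-14,-8],0,0],[[31.4,-14,0],0,0],[[31.4,-14,6],0,0],[[31.4,-14,7.4],0,0],[[31.4,-14,7.4],0,0],[[31.4,-14,7.4],0,0]]'; python3 - <<'E'
from h import *
snap('side','s1');snap('top','t1')
a=cv2.imread('pics/side0.png')
print(ctrl.get_state()['ft_force'])
im=cv2.imread('pics/side0.png');
cv2.imwrite('pics/c4.png',cv2.resize(cv2.imread('pics/s1.png')[190:400,200:480],(800,600),interpolation=3))
E
```

```text
time: 5.45
position: [0.6349, -0.1721, 0.0539]
tool_rot: [3.115, 0.402, 0.003]
ft_force: [-0.1, -0.4, -0.7]
grip_width: 0.457
grip_force: 24.9
[ 0.77562059  0.00869344 -0.22656073]
```

View pics/c4.png

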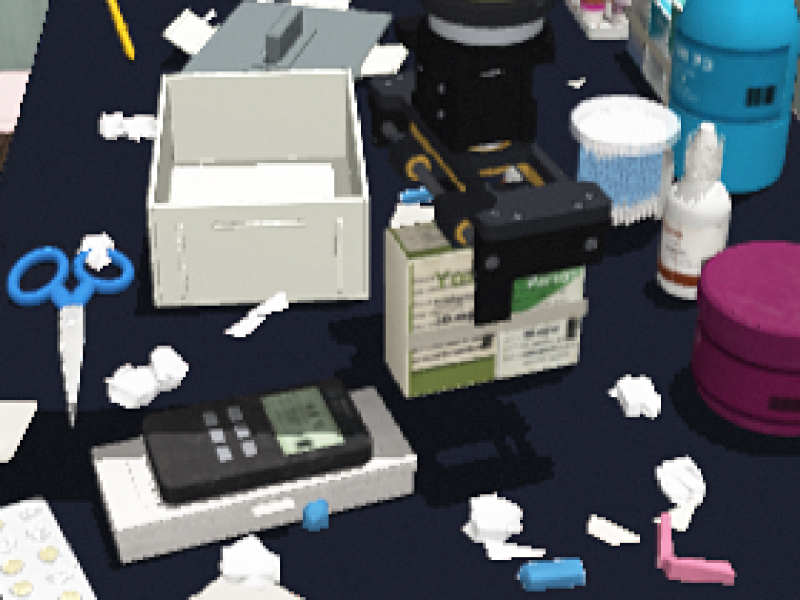

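The packs are clear of the pile and the logger is still on the tin. Lowering to contact.

Scaled: 0.005 m is 1, 0.003 m is 0.6.

```bash
python3 inch.py '[[[0,0,0.6],0,0],[[0,0,1],0,0],[[0,0,1],0,0],[[0,0,1],0,0]]'; python3 inch.py '[[[0,0,0.2],0,0],[[0,0,0.4],0,0],[[0,0,0.4],0,0],[[0,0,0.4],0,0]]'
```

```text
time: 5.95
position: [0.6354, -0.1709, 0.049]
tool_rot: [3.114, 0.404, 0.003]
ft_force: [0.3, 0.0, 6.4]
grip_width: 0.456
grip_force: 25.0
time: 6.35
position: [0.6356, -0.1709, 0.0489]
tool_rot: [3.114, 0.403, 0.003]
ft_force: [-2.0, 0.3, 14.6]
grip_width: 0.459
grip_force: 25.0
```

```bash
python3 inch.py '[[[0,0,-0.4],0,0],[[0,0,-0.4],0,1],[[0,0,-0.4],0,1],[[0,0,-0.4],0,1],[[0,0,-0.4],0,1],[[0,0,-10],0,1],[[0,0,-20],0,1],[[0,0,-30],0,1],[[0,0,-40],0,1],[[0,0,-46],0,1],[[-10,4,-46],0,1],[[-20,7,-46],0,1],[[-30,10.6,-46],0,1],[[-40,14,-46],0,1],[[-40,14,-46],0,1],[[-40,14,-46],0,1],[[-40,14,-46],0,1]]'; python3 - <<'E'
from h import *
c,im=snap('wrist','w3');np.savez('w3.npz',K=c[0],R=c[1],t=c[2]);snap('top','t2')
p=proj(c,[.4976,-.2751,.03]).astype(int);print(p)
y0=max(0,p[1]-100);x0=max(0,p[0]-100);print(x0,y0)
a=cv2.resize(im[y0:y0+200,x0:x0+200],(600,600),interpolation=3)
cv2.imwrite('pics/c5.png',a)
E
```

```text
time: 8.05
position: [0.46, -0.2883, 0.2756]
tool_rot: [-3.115, -0.406, -0.002]
ft_force: [0.2, -0.9, -0.7]
grip_width: 0.998
grip_force: 0.0
[321 169]
221 69
```

View pics/c5.png

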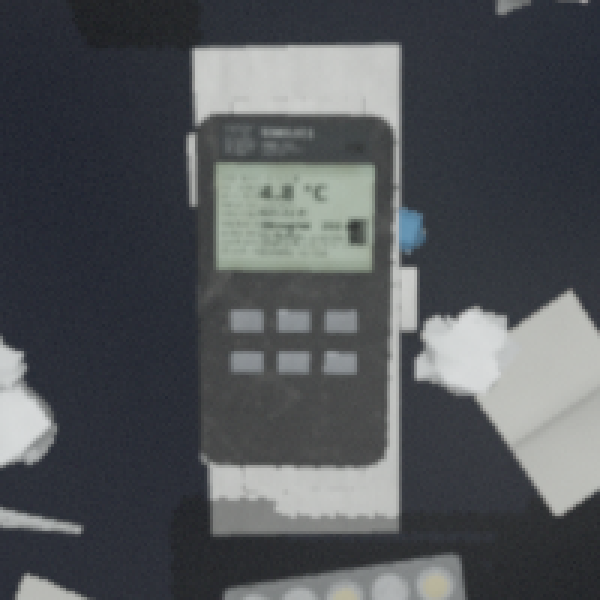

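The logger is aligned with the tool. Its centre is at crop (295,290), which is pixel (319,166). Next I'll work out its position and the box pose.

```bash
python3 - <<'E'
from h import *
np.set_printoptions(precision=4,suppress=True)
z=np.load('w3.npz');c=(z['K'],z['R'],z['t'])
P=[plane(c,(221+u/3,69+v/3),.041) for u,v in [(199,115),(393,115),(200,464),(388,465)]]
print(np.array(P),np.mean(P,0)); m=np.mean(P,0)
t2=cam('top'); print('logger in top',proj(t2,m))
im=cv2.imread('pics/t2.png'); 
hsv=cv2.cvtColor(im,cv2.COLOR_BGR2HSV); mk=((hsv[...,2]>120)&(hsv[...,1]<60)).astype(np.uint8)
mk[:, :290]=0; mk[:,402:]=0; mk[:222]=0; mk[308:]=0
cs,_=cv2.findContours(cv2.morphologyEx(mk,cv2.MORPH_CLOSE,np.ones((5,5))),0,2); k=max(cs,key=cv2.contourArea)
x,y,w,h=cv2.boundingRect(k);print(x,y,w,h); pts=cv2.boxPoints(cv2.minAreaRect(k));print(pts)
B=np.array([plane(t2,p,.078) for p in pts]);print(B,B.mean(0))
st=ctrl.get_state();print(st['position'],totool(m-st['position']))
# wrist view of box corner from w2/w1 : save crops of top for box
lab=cv2.imread('pics/w1.png')[0:260,0:230]
cv2.imwrite('pics/c6.png',np.hstack([cv2.resize(im[222:310,290:410],(600,440),interpolation=3)]))
E
```

```text
[[ 0.5481 -0.2279  0.041 ]
 [ 0.5642 -0.2888  0.041 ]
 [ 0.4356 -0.2552  0.041 ]
 [ 0.4522 -0.3189  0.041 ]] [ 0.5    -0.2727  0.041 ]
logger in top [478.4832 265.9597]
297 222 105 78
[[297. 222.]
 [401. 222.]
 [401. 299.]
 [297. 299.]]
[[ 0.5913  0.1122  0.078 ]
 [ 0.5901 -0.1035  0.078 ]
 [ 0.4318 -0.0998  0.078 ]
 [ 0.4328  0.1118  0.078 ]] [0.5115 0.0052 0.078 ]
[ 0.4606 -0.2876  0.2754] [ 0.0417 -0.004   0.2345]
```

View pics/c6.png

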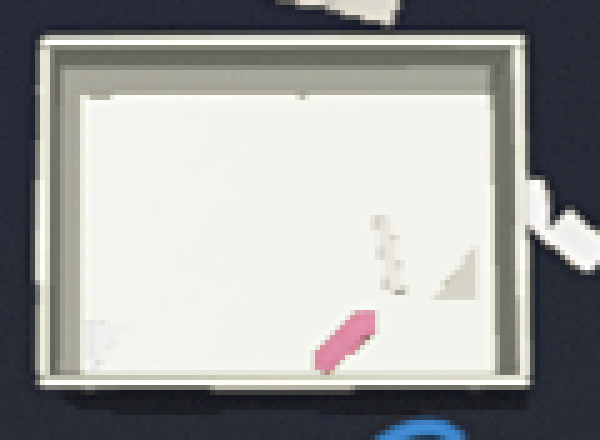

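The box has flat scraps on the floor at crop (390,255), (455,275) and (345,340). I'll put the logger on the clear +y side and the vial at mid +x. First, grasp the logger.

```bash
python3 - <<'E'
from h import *
np.set_printoptions(precision=4,suppress=True)
t=cam('top')
B=np.array([plane(t,(290+u/5,222+v/5),.078) for u,v in [(38,36),(525,36),(37,386),(529,388)]]);print(B,B.mean(0))
F=np.array([plane(t,(290+u/5,222+v/5),.004) for u,v in [(80,95),(495,95)]]);print(F)
print('pink',plane(t,(290+345/5,222+340/5),.004),'foil',plane(t,(290+388/5,222+255/5),.004))
E
python3 inch.py '[[[8.4,-0.8,0],0,1],[[8.4,-0.8,10],0,1],[[8.4,-0.8,20],0,1],[[8.4,-0.8,30],0,1],[[8.4,-0.8,40],0,1],[[8.4,-0.8,46],0,1],[[8.4,-0.8,48.8],0,1],[[8.4,-0.8,48.8],0,1],[[8.4,-0.8,48.8],0,1],[[8.4,-0.8,48.8],0,0],[[8.4,-0.8,48.8],0,0],[[8.4,-0.8,48.8],0,0],[[8.4,-0.8,48.8],0,0],[[8.4,-0.8,48.8],0,0],[[8.4,-0.8,48.8],0,0]]' 40
```

```text
[[ 0.5762  0.1109  0.078 ]
 [ 0.5751 -0.0907  0.078 ]
 [ 0.4324  0.111   0.078 ]
 [ 0.4307 -0.0892  0.078 ]] [0.5036 0.0105 0.078 ]
[[ 0.5595  0.0971  0.004 ]
 [ 0.5586 -0.0883  0.004 ]]
pink [ 0.4501 -0.0199  0.004 ] foil [ 0.4875 -0.0395  0.004 ]
time: 9.65
position: [0.4989, -0.275, 0.0325]
tool_rot: [3.115, 0.404, 0.001]
ft_force: [-1.6, 1.7, 6.7]
grip_width: 0.753
grip_force: 40.0
```

```bash
python3 inch.py '[[[0,0,-4],0,0],[[0,0,-12],0,0],[[0,0,-22],0,0],[[0,0,-30],0,0],[[2.4,-9,-30],0.16,0],[[4.8,-18,-30],0.32,0],[[7.2,-27,-30],0.48,0],[[9.6,-36,-30],0.64,0],[[12,-45,-30],0.8,0],[[14.6,-54,-30],0.96,0],[[17.4,-62,-30],1.036,0],[[17.4,-62,-30],1.036,0],[[17.4,-62,-30],1.036,0],[[17.4,-62,-30],1.036,0],[[17.4,-62,-30],1.036,0]]'; python3 - <<'E'
from h import *
c,im=snap('wrist','w4');snap('side','s2');np.savez('w4.npz',K=c[0],R=c[1],t=c[2])
cv2.imwrite('pics/c7.png',np.hstack([cv2.resize(im,(480,360)),cv2.imread('pics/s2.png')[60:420,180:500]]))
E
```

```text
time: 11.15
position: [0.5035, 0.0452, 0.1812]
tool_rot: [3.141, -0.006, -0.001]
ft_force: [-0.4, 0.9, -0.3]
grip_width: 0.751
grip_force: 40.0
```

View pics/c7.png

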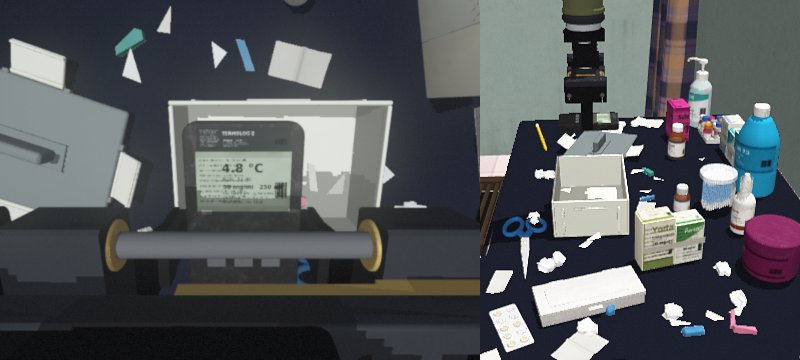

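The logger is held over the box. Checking its far end and the rim corners in this wrist view.

```bash
python3 - <<'E'
from h import *
np.set_printoptions(precision=4,suppress=True)
z=np.load('w4.npz');c=(z['K'],z['R'],z['t'])
for n,u,h in [('logL',(247,163),.189),('logR',(404,167),.189),('rimFL',(227,136),.078),('rimFR',(524,136),.078)]: print(n,plane(c,u,h))
E
```

```text
logL [0.5639 0.0746 0.189 ]
logR [0.5622 0.0131 0.189 ]
rimFL [0.5756 0.1088 0.078 ]
rimFR [ 0.5748 -0.088   0.078 ]
```

Scaled: 0.168 m is 33.6, 0.166 m is 33.2.

```bash
python3 inch.py '[[[0,0,10],0,0],[[0,0,20],0,0],[[0,0,26],0,0],[[0,0,30],0,0],[[0,0,32],0,0],[[0,0,33.2],0,0],[[0,0,33.6],0,0],[[0,0,33.6],0,0],[[0,0,33.6],0,0]]'
```

```text
time: 12.15
position: [0.5045, 0.047, 0.0146]
tool_rot: [3.141, -0.002, 0.003]
ft_force: [0.8, 0.3, -1.0]
grip_width: 0.748
grip_force: 40.0
```

Scaled: 0.0015 m is 0.3, 0.001 m is 0.2.

```bash
python3 inch.py '[[[0,0,0.1],0,0],[[0,0,0.2],0,0],[[0,0,0.3],0,0],[[0,0,0.3],0,0],[[0,0,0.3],0,0]]'
```

```text
time: 12.65
position: [0.5036, 0.0468, 0.0121]
tool_rot: [3.141, -0.002, 0.0]
ft_force: [0.3, -1.5, -0.3]
grip_width: 0.751
grip_force: 40.5
```

Scaled: -0.238 m is -47.6, 0.059 m is 11.8.

```bash
python3 inch.py '[[[0,0,0],0,0.86],[[0,0,0],0,0.86],[[0,0,-2],0,0.86],[[0,0,-10],0,0.86],[[0,0,-20],0,0.86],[[0,0,-30],0,1],[[0,0,-40],0,1],[[0,0,-47.6],0,1],[[8,4,-47.6],0,1],[[16,8,-47.6],0,1],[[21.2,11.8,-47.6],0,1],[[21.2,11.8,-47.6],0,1],[[21.2,11.8,-47.6],0,1],[[21.2,11.8,-47.6],0,1]]'; python3 - <<'E'
from h import *
c,im=snap('wrist','w5');np.savez('w5.npz',K=c[0],R=c[1],t=c[2])
snap('top','t3'); t=cv2.imread('pics/t3.png')
cv2.imwrite('pics/c8.png',np.vstack([np.hstack([im[0:330],np.zeros((330,160,3),np.uint8)]),np.hstack([cv2.resize(t[215:305,290:410],(360,270),interpolation=3),cv2.resize(t[100:220,280:480],(440,270))])]))
E
```

```text
time: 14.05
position: [0.6087, -0.0104, 0.2504]
tool_rot: [-3.141, -0.001, 0.0]
ft_force: [-0.3, -1.5, 0.6]
grip_width: 1.003
grip_force: 0.0
```

View pics/c8.png

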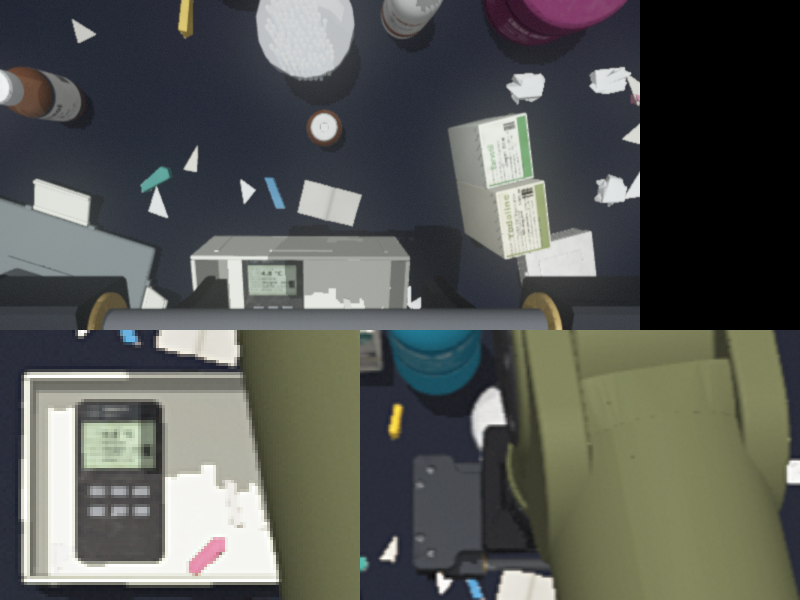

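The logger lies flat in the box and the packs stand upright. The vial cap is at wrist (324,127). I'll triangulate it against the side and top views.

```bash
python3 - <<'E'
from h import *
np.set_printoptions(precision=4,suppress=True)
z=np.load('w5.npz');c=(z['K'],z['R'],z['t']);t=cam('top');s=cam('side')
print('w-side',tri(c,(324,127),s,(382.7,246)),'top-side',tri(t,(355.7,177.3),s,(382.7,246)))
print('bottom on desk side',plane(s,(381.5,272.5),0))
im=cv2.imread('pics/w5.png')[90:165,290:360]
h=cv2.cvtColor(im,cv2.COLOR_BGR2HSV); m=(((h[...,1]>60)&(h[...,2]>40)&((h[...,0]<25)|(h[...,0]>165)))|(h[...,2]>150)).astype(np.uint8)
cs,_=cv2.findContours(m,0,2);k=max(cs,key=cv2.contourArea);cc,r=cv2.minEnclosingCircle(k);print(cc,r,cv2.boundingRect(k))
u=np.array(cc)+[290,90];f=c[0][0,0]; o,d=ray(c,u)
p=plane(c,u,.045);print(p,'diam at .045',2*r/f*(o[2]-.045),'at .04',2*r/f*(o[2]-.04))
st=ctrl.get_state();print(st['position'],totool(p-st['position'],st))
# pack top corners in w5
for n,uv,hh in [('shFR',(524,114),.082),('talNR',(550,248),.098),('talNL',(507,258),.098),('shFL',(480,124),.082)]: print(n,plane(c,uv,hh))
E
```

```text
w-side (array([ 0.6903, -0.0105,  0.0593]), np.float64(0.002128492035659805)) top-side (array([ 0.6906, -0.012 ,  0.0599]), np.float64(0.0010796968428199959))
bottom on desk side [ 0.691  -0.0158  0.    ]
(34.0, 37.32857131958008) 17.784345626831055 (17, 20, 35, 36)
[ 0.6895 -0.0103  0.045 ] diam at .045 0.033880634243997704 at .04 0.03434238910215919
[ 0.6087 -0.0107  0.2506] [ 0.0806 -0.0004  0.2057]
shFR [ 0.6988 -0.1731  0.082 ]
talNR [ 0.5901 -0.2015  0.098 ]
talNL [ 0.5812 -0.1663  0.098 ]
shFL [ 0.691  -0.1382  0.082 ]
```

```bash
python3 - <<'E'
from h import *
np.set_printoptions(precision=4,suppress=True)
t=cam('top');s=cam('side');z=np.load('w5.npz');c=(z['K'],z['R'],z['t'])
print(tri(t,(349,140.7),s,(418.7,234)),tri(c,(306,25),s,(418.7,234)))
for h in (.06,.08,.1): print(h,plane(c,(306,78),h))
E
```

```text
(array([0.7656, 0.0023, 0.0769]), np.float64(0.0010630188504714016)) (array([0.766 , 0.0038, 0.0762]), np.float64(0.0010536476896430959))
0.06 [0.7291 0.005  0.06  ]
0.08 [0.7262 0.0041 0.08  ]
0.1 [0.7233 0.0031 0.1   ]
```

The manual's scale: shifts go in units of 5 mm and turns go in units of 0.25 rad. Converting my numbers, 0.23 m is 46, 0.2 m is 40.

```bash
python3 inch.py '[[[8,0,0],0,1],[[16.2,0,0],0,1],[[16.2,0,10],0,1],[[16.2,0,20],0,1],[[16.2,0,30],0,1],[[16.2,0,40],0,1],[[16.2,0,46],0,1],[[16.2,0,46],0,1],[[16.2,0,46],0,1],[[16.2,0,46],0,0],[[16.2,0,46],0,0],[[16.2,0,46],0,0],[[16.2,0,46],0,0],[[16.2,0,46],0,0],[[16.2,0,46],0,0],[[16.2,0,46],0,0],[[16.2,0,46],0,0]]' 20
```

```text
time: 15.85
position: [0.6904, -0.0119, 0.02]
tool_rot: [-3.141, 0.002, 0.0]
ft_force: [0.2, -0.5, 0.6]
grip_width: 0.357
grip_force: 20.1
```

Scaled: -0.155 m is -31, -0.07 m is -14.

```bash
python3 inch.py '[[[0,0,-4],0,0],[[0,0,-14],0,0],[[0,0,-24],0,0],[[-10,2,-24],0,0],[[-20,4,-24],0,0],[[-30,4.6,-24],0,0],[[-31,4.6,-24],0,0],[[-31,4.6,-24],0,0],[[-31,4.6,-24],0,0],[[-31,4.6,-14],0,0],[[-31,4.6,-6],0,0],[[-31,4.6,-2.4],0,0],[[-31,4.6,-1.4],0,0],[[-31,4.6,-1.4],0,0],[[-31,4.6,-1.4],0,0]]'
```

```text
time: 17.35
position: [0.5374, -0.0347, 0.0283]
tool_rot: [-3.141, 0.001, -0.004]
ft_force: [0.4, 0.2, -0.6]
grip_width: 0.36
grip_force: 20.0
```

Scaled: 0.003 m is 0.6, 0.002 m is 0.4.

```bash
python3 inch.py '[[[0,0,0.2],0,0],[[0,0,0.4],0,0],[[0,0,0.6],0,0],[[0,0,0.6],0,0],[[0,0,0.6],0,0]]'
```

```text
time: 17.85
position: [0.5354, -0.0352, 0.0241]
tool_rot: [3.141, -0.002, 0.0]
ft_force: [0.6, 0.6, -1.3]
grip_width: 0.361
grip_force: 20.0
```

Scaled: 0.1 m is 20, -0.17 m is -34, -0.253 rad is -1.012.

```bash
python3 inch.py '[[[0,0,0.2],0,0],[[0,0,0.2],0,0.36],[[0,0,0.2],0,0.5],[[0,0,0.2],0,0.5],[[0,0,0.2],0,0.5],[[0,0,-6],0,0.5],[[0,0,-16],0,0.5],[[0,0,-26],0,0.5],[[0,0,-34],0,1],[[8,10,-34],-0.4,1],[[16,18,-34],-0.8,1],[[20,27.2,-34],-1.012,1],[[20,27.2,-34],-1.012,1],[[20,27.2,-34],-1.012,1],[[20,27.2,-34],-1.012,1]]'; python3 - <<'E'
from h import *
c,im=snap('side','s3'); c2,t=snap('top','t4')
cv2.imwrite('pics/c9.png',np.hstack([cv2.resize(im[180:340,230:430],(500,400),interpolation=3),cv2.resize(t[200:320,290:400],(300,400),interpolation=3)]))
E
```

```text
time: 19.35
position: [0.635, -0.1706, 0.1933]
tool_rot: [-3.115, -0.394, 0.001]
ft_force: [0.1, 0.7, 0.0]
grip_width: 0.98
grip_force: 0.0
```

View pics/c9.png

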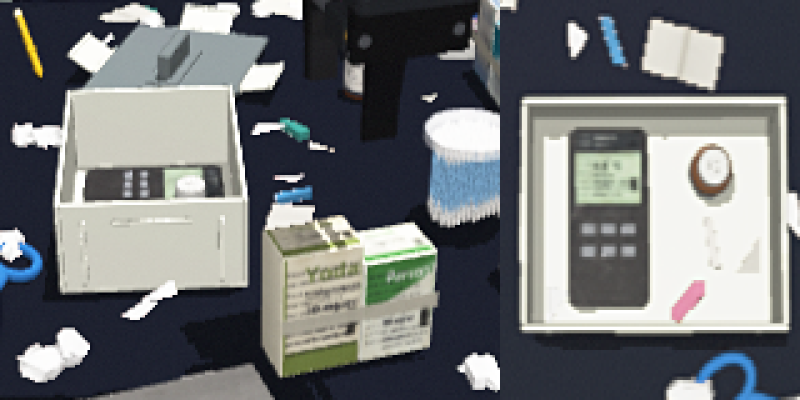

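The logger and vial stand correctly in the box. Now I'll grasp the packs and re-check the tin's pose.

```bash
python3 inch.py '[[[0,0,10],0,1],[[0,0,20],0,1],[[0,0,26],0,1],[[0,0,28.4],0,1],[[0,0,28.4],0,1],[[0,0,28.4],0,1],[[0,0,28.4],0,0],[[0,0,28.4],0,0],[[0,0,28.4],0,0],[[0,0,28.4],0,0],[[0,0,28.4],0,0],[[0,0,28.4],0,0],[[0,0,28.4],0,0],[[0,0,24],0,0],[[0,0,16],0,0],[[0,0,6],0,0],[[0,0,6],0,0],[[0,0,6],0,0]]' 25; python3 - <<'E'
from h import *
z=np.load('w3.npz');c=(z['K'],z['R'],z['t'])
P=np.array([plane(c,(221+u/3,69+v/3),.026) for u,v in [(192,45),(400,43),(212,534),(399,531)]]);print(P,P.mean(0))
m=P.mean(0);st=ctrl.get_state();print(st['position'],st['tool_rot'],totool(m-np.array([.0048,.0012,0])-st['position']))
E
```

```text
time: 21.25
position: [0.6361, -0.1713, 0.1655]
tool_rot: [3.115, 0.394, 0.004]
ft_force: [-0.4, 0.2, -0.9]
grip_width: 0.464
grip_force: 25.0
[[ 0.56976456 -0.2188684   0.026     ]
 [ 0.58806704 -0.28550707  0.026     ]
 [ 0.40768086 -0.26501905  0.026     ]
 [ 0.42650237 -0.33140134  0.026     ]] [ 0.49800371 -0.27519897  0.026     ]
[ 0.63605472 -0.17125026  0.16553677] [3.11526923 0.39437389 0.00394218] [-0.16486875  0.06598847  0.13927308]
```

Scaled: -0.165 m is -33, -0.135 m is -27, -0.025 rad is -0.1.

```bash
python3 inch.py '[[[-9,3.6,0],-0.04,0],[[-18,7.2,0],-0.1,0],[[-27,10.8,0],-0.1,0],[[-33,13.2,0],-0.1,0],[[-33,13.2,0],-0.1,0],[[-33,13.2,0],-0.1,0],[[-33,13.2,8],-0.1,0],[[-33,13.2,14],-0.1,0],[[-33,13.2,16.6],-0.1,0],[[-33,13.2,17],-0.1,0],[[-33,13.2,17],-0.1,0],[[-33,13.2,17],-0.1,0]]'
```

```text
time: 22.45
position: [0.4928, -0.2758, 0.0795]
tool_rot: [3.111, 0.435, 0.001]
ft_force: [-0.1, 0.2, -0.8]
grip_width: 0.458
grip_force: 25.0
```

Scaled: 0.003 m is 0.6, 0.002 m is 0.4.

```bash
python3 inch.py '[[[0,0,0.2],0,0],[[0,0,0.4],0,0],[[0,0,0.6],0,0],[[0,0,0.6],0,0],[[0,0,0.6],0,0]]'
```

```text
time: 22.95
position: [0.4923, -0.2764, 0.0771]
tool_rot: [3.111, 0.433, 0.001]
ft_force: [-1.1, 1.0, 4.9]
grip_width: 0.455
grip_force: 25.0
```

Scaled: -0.511 m is -102.2, -0.3 m is -60, -0.3 rad is -1.2.

```bash
python3 inch.py '[[[0,0,-0.2],0,0.46],[[0,0,-0.2],0,1],[[0,0,-0.2],0,1],[[0,0,-0.2],0,1],[[0,0,-0.2],0,1],[[0,0,-10],0,1],[[0,0,-20],0,1],[[0,0,-30],0,1],[[0,0,-40],0,1],[[0,0,-50],0,1],[[0,0,-54.6],0,1],[[6,-20,-54.6],-0.6,1],[[12,-40,-54.6],-1.2,1],[[18,-60,-54.6],-1.8,1],[[24,-80,-54.6],-2.4,1],[[32.6,-102.2,-54.6],-3.4,1],[[32.6,-102.2,-54.6],-3.4,1],[[32.6,-102.2,-54.6],-3.4,1],[[32.6,-102.2,-54.6],-3.4,1],[[32.6,-102.2,-54.6],-3.4,1]]'; python3 inch.py '[[[0,0,0],0,1],[[0,0,0],0,1]]'
python3 - <<'E'
from h import *
np.set_printoptions(precision=4,suppress=True)
print(ctrl.get_state()['position'],ctrl.get_state()['tool_rot'])
E
```

```text
time: 24.95
position: [0.5051, 0.1754, 0.3494]
tool_rot: [2.655, 1.676, 0.001]
ft_force: [-0.3, -1.1, -0.0]
grip_width: 1.001
grip_force: 0.0
time: 25.15
position: [0.5049, 0.175, 0.3489]
tool_rot: [-2.653, -1.683, 0.0]
ft_force: [-0.2, -0.9, -0.3]
grip_width: 1.0
grip_force: 0.0
[0.5049 0.175  0.3489] [-2.6526 -1.6829  0.0004]
```

```bash
python3 - <<'E'
from h import *
c,im=snap('wrist','w6');np.savez('w6.npz',K=c[0],R=c[1],t=c[2])
E
python3 inch.py '[[[8,-3.2,0],0,1],[[15.8,-6.4,0],0,1],[[15.8,-6.4,0],0,1],[[15.8,-6.4,0],0,1],[[15.8,-6.4,0],0,1]]'; python3 - <<'E'
from h import *
c,im=snap('wrist','w7');np.savez('w7.npz',K=c[0],R=c[1],t=c[2])
a=cv2.imread('pics/w6.png'); 
cv2.imwrite('pics/c10.png',np.vstack([np.hstack([a[:320,120:520],im[:320,120:520]]),np.hstack([np.pad(cv2.imread('pics/s3.png')[180:330,240:480],((0,0),(0,560),(0,0)))])]))
E
```

```text
time: 25.7
position: [0.5115, 0.2559, 0.3488]
tool_rot: [2.658, 1.672, -0.001]
ft_force: [0.2, 0.4, 0.9]
grip_width: 0.996
grip_force: 0.0
```

View pics/c10.png

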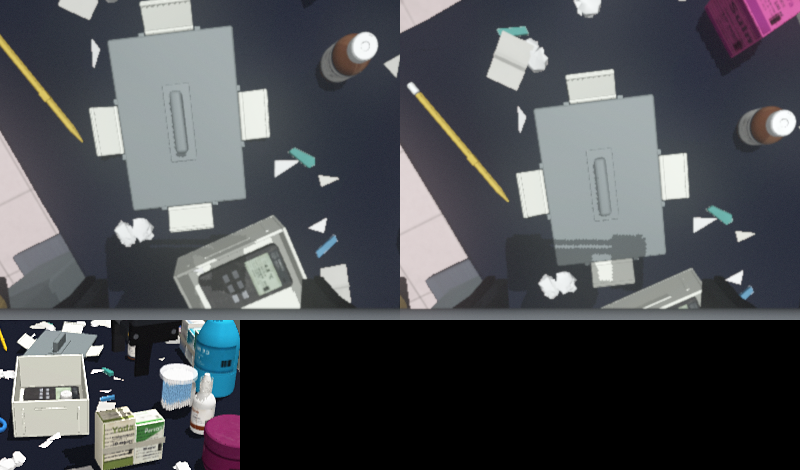

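Both views show the lid. Plate corners are at w6 crop (108,42), (232,26), (246,197), (134,209) and w7 crop (134,109), (252,95), (266,253), (155,265), with the ridge near (179,123) and (202,186). All four clips are out.

```bash
python3 - <<'E'
from h import *
np.set_printoptions(precision=4,suppress=True)
L=lambda n:(lambda z:(z['K'],z['R'],z['t']))(np.load(n))
a,b=L('w6.npz'),L('w7.npz')
A=[(108,42),(232,26),(246,197),(134,209)];B=[(134,109),(252,95),(266,253),(155,265)]
Q=[]
for p,q in zip(A,B):
    r=tri(a,(p[0]+120,p[1]),b,(q[0]+120,q[1]));print(r);Q.append([plane(a,(p[0]+120,p[1]),.016),plane(b,(q[0]+120,q[1]),.016)])
Q=np.array(Q);print(Q[:,0],Q[:,1],Q.mean((0,1)))
for k in (0,1):
    P=Q[:,k]; v=(P[0]+P[1]-P[2]-P[3])/2; print(k,P.mean(0),'len',np.linalg.norm(v),'ang y',np.degrees(np.arctan2(v[1],v[0])), 'w',np.linalg.norm((P[1]+P[2]-P[0]-P[3])/2))
# ridge and lid contour by mask in both views
for n,c in (('w6',a),('w7',b)):
    im=cv2.imread(f'pics/{n}.png');h=cv2.cvtColor(im,cv2.COLOR_BGR2HSV)
    m=((h[...,2]>95)&(h[...,2]<165)&(h[...,1]>15)&(h[...,0]>80)&(h[...,0]<115)).astype(np.uint8);m=cv2.morphologyEx(m,cv2.MORPH_OPEN,np.ones((7,7)))
    cs,_=cv2.findContours(m,0,2);k=max(cs,key=cv2.contourArea)
    print(n,cv2.contourArea(k),cv2.approxPolyDP(k,8,True)[:,0].tolist())
for p,q in [((177,91),(198,156)),((181,155),(204,216)),((179,123),(202,186))]:
    print('ridge',tri(a,(p[0]+120,p[1]),b,(q[0]+120,q[1])),plane(a,(p[0]+120,p[1]),.044),plane(b,(q[0]+120,q[1]),.044))
st=ctrl.get_state();print(st['position'],R.from_rotvec(st['tool_rot']).as_matrix()[:,0])
E
```

```text
(array([0.4787, 0.3902, 0.0042]), np.float64(0.0005397066136929731))
(array([0.6175, 0.341 , 0.0126]), np.float64(0.0014957475796169924))
(array([0.5527, 0.1517, 0.0174]), np.float64(7.110679032585621e-05))
(array([0.4113, 0.1987, 0.0089]), np.float64(0.0037504078486284655))
[[0.4797 0.3866 0.016 ]
 [0.6177 0.3402 0.016 ]
 [0.5527 0.1515 0.016 ]
 [0.415  0.1991 0.016 ]] [[0.4804 0.3884 0.016 ]
 [0.6162 0.3409 0.016 ]
 [0.5528 0.1512 0.016 ]
 [0.4113 0.2005 0.016 ]] [0.5157 0.2698 0.016 ]
0 [0.5163 0.2693 0.016 ] len 0.19902665028142377 ang y 70.98125384311162 w 0.1456630556083524
1 [0.5152 0.2703 0.016 ] len 0.20008494998409004 ang y 70.65026727590653 w 0.14688379628676104
w6 11358.5 [[103, 322], [108, 343], [322, 344], [399, 330], [436, 343], [546, 337], [541, 313], [427, 313], [416, 328], [327, 323], [320, 311]]
w7 10563.0 [[130, 329], [140, 343], [214, 343], [213, 360], [227, 344], [261, 337], [545, 340], [544, 317], [425, 313], [418, 324], [358, 327], [339, 312], [318, 311], [315, 322], [314, 312], [200, 311]]
ridge (array([0.5275, 0.3043, 0.0156]), np.float64(0.0027820781338435767)) [0.5292 0.3003 0.044 ] [0.527  0.3052 0.044 ]
ridge (array([0.501 , 0.2346, 0.0286]), np.float64(0.00017871620647362605)) [0.5021 0.2346 0.044 ] [0.5022 0.2372 0.044 ]
ridge (array([0.515 , 0.2694, 0.0245]), np.float64(0.0003099161204065937)) [0.516  0.2681 0.044 ] [0.5159 0.2714 0.044 ]
[0.5115 0.2559 0.3489] [ 0.4336  0.9011 -0.0013]
```

Scaled: 0.326 m is 65.2, 0.05 m is 10, -0.113 rad is -0.452.

```bash
python3 inch.py '[[[2.8,-0.4,10],-0.452,1],[[2.8,-0.4,20],-0.452,1],[[2.8,-0.4,30],-0.452,1],[[2.8,-0.4,40],-0.452,0.7],[[2.8,-0.4,50],-0.452,0.7],[[2.8,-0.4,60],-0.452,0.7],[[2.8,-0.4,65.2],-0.452,0.7],[[2.8,-0.4,65.2],-0.452,0.7],[[2.8,-0.4,65.2],-0.452,0.7],[[2.8,-0.4,65.2],-0.452,0],[[2.8,-0.4,65.2],-0.452,0],[[2.8,-0.4,65.2],-0.452,0],[[2.8,-0.4,65.2],-0.452,0],[[2.8,-0.4,65.2],-0.452,0],[[2.8,-0.4,65.2],-0.452,0],[[2.8,-0.4,65.2],-0.452,0],[[2.8,-0.4,65.2],-0.452,0],[[2.8,-0.4,65.2],-0.452,0]]' 55
```

```text
time: 27.55
position: [0.515, 0.272, 0.0231]
tool_rot: [2.557, 1.825, 0.001]
ft_force: [0.7, -0.1, 0.7]
grip_width: 0.16
grip_force: 55.0
```

Scaled: -0.249 m is -49.8, -0.177 m is -35.4, -0.332 rad is -1.328.

```bash
python3 inch.py '[[[0,0,-6],0,0],[[0,0,-14],0,0],[[0,0,-22],0,0],[[0,0,-30],0,0],[[0,0,-35.4],0,0],[[-7,2,-35.4],-0.2,0],[[-14,4.2,-35.4],-0.4,0],[[-21,6.2,-35.4],-0.6,0],[[-28,8.4,-35.4],-0.8,0],[[-35,10.4,-35.4],-1,0],[[-42,12.4,-35.4],-1.2,0],[[-48,14.2,-35.4],-1.328,0],[[-49.8,14.8,-35.4],-1.328,0],[[-49.8,14.8,-35.4],-1.328,0],[[-49.8,14.8,-35.4],-1.328,0],[[-49.8,14.8,-35.4],-1.328,0],[[-49.8,14.8,-35.4],-1.328,0]]'; python3 - <<'E'
from h import *
c,im=snap('wrist','w8');np.savez('w8.npz',K=c[0],R=c[1],t=c[2]);s,si=snap('side','s4');snap('top','t5')
cv2.imwrite('pics/c11.png',np.hstack([im[0:340,120:540],cv2.resize(si[130:310,220:400],(340,340),interpolation=3)]))
E
```

```text
time: 29.25
position: [0.5036, 0.0144, 0.2]
tool_rot: [-2.217, -2.225, -0.0]
ft_force: [-0.2, -0.6, -3.5]
grip_width: 0.15
grip_force: 55.0
```

View pics/c11.png

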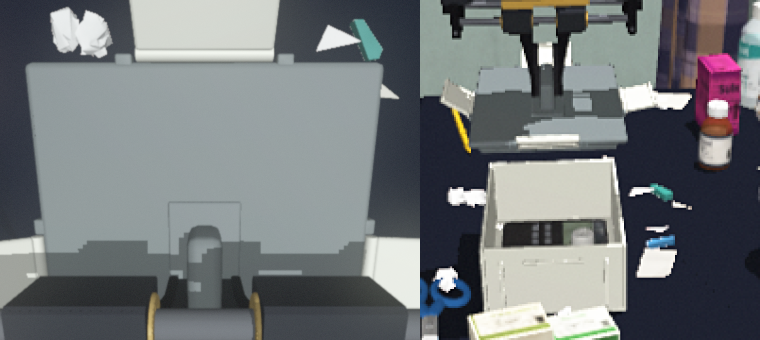

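Last picture: the far plate corners of the held lid are at wrist px (148,65) and (502,65), with the box clear below. From here I'll measure numerically.

```bash
python3 - <<'E'
from h import *
np.set_printoptions(precision=4,suppress=True)
z=np.load('w8.npz');c=(z['K'],z['R'],z['t'])
P=[plane(c,u,.1929) for u in [(147.5,64),(502.5,64)]];print(P)
g=cv2.cvtColor(cv2.imread('pics/w8.png'),cv2.COLOR_BGR2GRAY).astype(float)
for col in (180,200,460,480):
    d=np.diff(g[40:90,col]);print(col,40+np.argmax(d)+1,d.max())
for row in (90,120,150):
    d=np.diff(g[row]);print(row,130+np.argmax(d[130:180])+1,480+np.argmin(d[480:520])+1)
E
```

```text
[array([0.4315, 0.1127, 0.1929]), array([0.5749, 0.1132, 0.1929])]
180 62 30.0
200 53 36.0
460 62 31.0
480 62 36.0
90 148 511
120 151 498
150 154 495
```

Scaled: -0.0015 m is -0.3, 0.095 m is 19.

```bash
python3 inch.py '[[[-0.3,0,8],0,0],[[-0.3,0,16],0,0],[[-0.3,0,18.4],0,0],[[-0.3,0,19],0,0],[[-0.3,0,19],0,0],[[-0.3,0,19],0,0]]'; python3 inch.py '[[[0,0,0.4],0,0],[[0,0,0.8],0,0],[[0,0,0.8],0,0],[[0,0,0.8],0,0]]';  python3 inch.py '[[[0,0,0.4],0,0],[[0,0,0.8],0,0],[[0,0,0.8],0,0],[[0,0,0.8],0,0]]'
```

```text
time: 30.0
position: [0.5053, 0.0113, 0.1069]
tool_rot: [2.219, 2.221, 0.003]
ft_force: [0.2, 0.2, -3.1]
grip_width: 0.156
grip_force: 55.0
time: 30.4
position: [0.5037, 0.011, 0.1011]
tool_rot: [2.22, 2.222, -0.0]
ft_force: [0.5, -0.2, -3.5]
grip_width: 0.153
grip_force: 55.0
time: 30.8
position: [0.5036, 0.0112, 0.0969]
tool_rot: [-2.22, -2.223, 0.0]
ft_force: [-0.4, 0.3, -3.9]
grip_width: 0.161
grip_force: 55.0
```

Scaled: 0.003 m is 0.6, 0.001 m is 0.2.

```bash
python3 inch.py '[[[0,0,0.2],0,0],[[0,0,0.6],0,0],[[0,0,0.6],0,0],[[0,0,0.6],0,0]]';  python3 inch.py '[[[0,0,0.2],0,0],[[0,0,0.4],0,0],[[0,0,0.4],0,0],[[0,0,0.4],0,0]]'; python3 inch.py '[[[0,0,0.2],0,0],[[0,0,0.4],0,0],[[0,0,0.4],0,0],[[0,0,0.4],0,0]]'
```

```text
time: 31.2
position: [0.5038, 0.0115, 0.094]
tool_rot: [-2.22, -2.223, -0.001]
ft_force: [0.9, 1.3, -4.1]
grip_width: 0.155
grip_force: 55.0
time: 31.6
position: [0.5037, 0.0113, 0.092]
tool_rot: [-2.22, -2.222, -0.0]
ft_force: [-0.7, 1.8, -2.7]
grip_width: 0.155
grip_force: 55.0
time: 32.0
position: [0.5037, 0.0113, 0.092]
tool_rot: [2.22, 2.222, -0.002]
ft_force: [-6.8, 1.4, 16.4]
grip_width: 0.155
grip_force: 55.0
```

The lid is seated; contact came at the nominal height. Release, then start on the +x clip with shut fingers.

Scaled: 0.099 m is 19.8, -0.07 m is -14.

```bash
python3 inch.py '[[[0,0,-0.4],0,0],[[0,0,-0.4],0,0.5],[[0,0,-0.4],0,0.5],[[0,0,-0.4],0,0.5],[[0,0,-6],0,0.5],[[0,0,-14],0,0],[[0,10,-14],0,0],[[0,19.8,-14],0,0],[[0,19.8,-14],0,0],[[0,19.8,-14],0,0],[[0,19.8,-14],0,0],[[0,19.8,-14],0,0]]' 20;  python3 inch.py '[[[0,0,6],0,0],[[0,0,10],0,0],[[0,0,13],0,0],[[0,0,16],0,0],[[0,0,19],0,0],[[0,0,20.6],0,0],[[0,0,20.6],0,0],[[0,0,20.6],0,0]]'
```

```text
time: 33.2
position: [0.6019, 0.0114, 0.1605]
tool_rot: [2.219, 2.222, -0.001]
ft_force: [-0.1, -0.6, 0.8]
grip_width: 0.018
grip_force: 0.0
time: 34.0
position: [0.6027, 0.0114, 0.0571]
tool_rot: [-2.22, -2.223, 0.0]
ft_force: [-0.2, -0.1, -0.2]
grip_width: 0.003
grip_force: 0.0
```

Scaled: -0.005 m is -1, -0.003 m is -0.6.

```bash
python3 inch.py '[[[0,-0.6,0],0,0],[[0,-1,0],0,0],[[0,-1,0],0,0],[[0,-1,0],0,0]]'; python3 inch.py '[[[0,-0.2,0],0,0],[[0,-0.6,0],0,0],[[0,-0.6,0],0,0],[[0,-0.6,0],0,0]]'; python3 inch.py '[[[0,-0.2,0],0,0],[[0,-0.4,0],0,0],[[0,-0.4,0],0,0],[[0,-0.4,0],0,0]]'
```

```text
time: 34.4
position: [0.5978, 0.0112, 0.0574]
tool_rot: [2.22, 2.222, 0.0]
ft_force: [0.1, -0.4, -0.0]
grip_width: 0.007
grip_force: 0.2
time: 34.8
position: [0.5944, 0.0111, 0.0569]
tool_rot: [-2.22, -2.222, 0.001]
ft_force: [0.6, -0.1, 0.6]
grip_width: 0.003
grip_force: 0.1
time: 35.2
position: [0.5926, 0.0111, 0.057]
tool_rot: [-2.22, -2.222, 0.0]
ft_force: [1.9, -0.3, -0.6]
grip_width: 0.006
grip_force: 0.3
```

```bash
for i in 1; do python3 inch.py '[[[0,-0.2,0],0,0],[[0,-0.4,0],0,0],[[0,-0.4,0],0,0],[[0,-0.4,0],0,0]]'; python3 inch.py '[[[0,-0.2,0],0,0],[[0,-0.4,0],0,0],[[0,-0.4,0],0,0]]'; python3 inch.py '[[[0,-0.2,0],0,0],[[0,-0.4,0],0,0],[[0,-0.4,0],0,0]]';done | grep -E 'pos|force'
```

```text
position: [0.5913, 0.011, 0.0572]
ft_force: [4.2, -0.8, -2.1]
grip_force: 1.6
position: [0.5911, 0.011, 0.058]
ft_force: [7.8, -0.4, -1.5]
grip_force: 3.4
position: [0.5911, 0.011, 0.0588]
ft_force: [10.7, -0.9, -2.0]
grip_force: 5.0
```

The +x clip is flush against its hard stop. Next, the +y clip.

Scaled: 0.122 m is 24.4, -0.105 m is -21.

```bash
python3 inch.py '[[[0,3,0],0,0],[[0,3,-10],0,0],[[0,3,-21],0,0],[[10,3,-21],0,0],[[20,-4,-21],0,0],[[24.4,-12,-21],0,0],[[24.4,-16.6,-21],0,0],[[24.4,-16.6,-21],0,0],[[24.4,-16.6,-21],0,0],[[24.4,-16.6,-14],0,0],[[24.4,-16.6,-10],0,0],[[24.4,-16.6,-7],0,0],[[24.4,-16.6,-4],0,0],[[24.4,-16.6,-1],0,0],[[24.4,-16.6,0],0,0],[[24.4,-16.6,0],0,0],[[24.4,-16.6,0],0,0]]'
```

```text
time: 37.9
position: [0.5037, 0.133, 0.0572]
tool_rot: [2.22, 2.222, -0.0]
ft_force: [-0.2, -0.1, 1.2]
grip_width: 0.006
grip_force: 0.0
```

```bash
(python3 inch.py '[[[-0.6,0,0],0,0],[[-1.2,0,0],0,0],[[-1.2,0,0],0,0],[[-1.2,0,0],0,0]]'; python3 inch.py '[[[-0.4,0,0],0,0],[[-0.6,0,0],0,0],[[-0.6,0,0],0,0]]')|grep -E 'pos|ft'
```

```text
position: [0.5039, 0.1278, 0.0575]
ft_force: [-0.0, 4.4, 0.5]
position: [0.5039, 0.1277, 0.0576]
ft_force: [1.2, 9.0, -1.7]
```

```bash
python3 inch.py '[[[2.4,0,0],0,0],[[2.4,0,-10],0,0],[[2.4,0,-21],0,0],[[-8,0,-21],0,0],[[-18,0,-21],0,0],[[-28,0,-21],0,0],[[-38,0,-21],0,0],[[-47.4,0,-21],0,0],[[-47.4,0,-21],0,0],[[-47.4,0,-21],0,0],[[-47.4,0,-14],0,0],[[-47.4,0,-10],0,0],[[-47.4,0,-7],0,0],[[-47.4,0,-4],0,0],[[-47.4,0,-1],0,0],[[-47.4,0,0],0,0],[[-47.4,0,0],0,0],[[-47.4,0,0],0,0]]'
```

```text
time: 40.4
position: [0.5041, -0.1124, 0.0573]
tool_rot: [2.22, 2.223, 0.001]
ft_force: [0.1, 0.6, -1.4]
grip_width: 0.007
grip_force: 0.0
```

```bash
(python3 inch.py '[[[0.6,0,0],0,0],[[1.2,0,0],0,0],[[1.2,0,0],0,0],[[1.2,0,0],0,0]]'; python3 inch.py '[[[0.4,0,0],0,0],[[0.6,0,0],0,0],[[0.6,0,0],0,0]]')|grep -E 'pos|ft'
```

```text
position: [0.5041, -0.1067, 0.0574]
ft_force: [0.0, -0.3, 0.6]
position: [0.504, -0.1044, 0.0573]
ft_force: [0.9, -3.6, 1.5]
```

```bash
(python3 inch.py '[[[0.4,0,0],0,0],[[0.6,0,0],0,0],[[0.6,0,0],0,0]]'; python3 inch.py '[[[0.4,0,0],0,0],[[0.6,0,0],0,0],[[0.6,0,0],0,0]]')|grep -E 'pos|ft'
```

```text
position: [0.5041, -0.1033, 0.0573]
ft_force: [0.4, -7.4, 1.7]
position: [0.5041, -0.1032, 0.0574]
ft_force: [0.7, -12.5, 1.7]
```

The −y clip is flush. For the −x clip, which is near the inner reach limit, I'll test reach from above first.

```bash
python3 inch.py '[[[-2.8,0,0],0,0],[[-2.8,0,-10],0,0],[[-2.8,0,-21],0,0],[[6,-4,-21],0,0],[[14,-10,-21],0,0],[[21.6,-16,-21],0,0],[[21.6,-19,-21],0,0],[[21.6,-19,-21],0,0],[[21.6,-19,-21],0,0],[[21.6,-19,-21],0,0]]';python3 -c "
from bench import ctrl;print(ctrl.get_state()['joint_positions'])"
```

```text
time: 42.7
position: [0.4095, 0.0099, 0.1621]
tool_rot: [-2.22, -2.221, -0.002]
ft_force: [-0.3, 0.2, 0.6]
grip_width: 0.002
grip_force: 0.0
[ 1.02084923 -0.22525826 -0.97511972  2.05664554 -0.20001145  1.21906532
  0.12771779]
```

It's reachable. Descend.

Scaled: 0.105 m is 21, 0.095 m is 19.

```bash
python3 inch.py '[[[0,0,6],0,0],[[0,0,10],0,0],[[0,0,13],0,0],[[0,0,16],0,0],[[0,0,19],0,0],[[0,0,21],0,0],[[0,0,21],0,0],[[0,0,21],0,0],[[0,0,21],0,0],[[0,0,21],0,0]]';python3 -c "
from bench import ctrl;print(ctrl.get_state()['joint_positions'])"
```

```text
time: 43.7
position: [0.4093, 0.0099, 0.0575]
tool_rot: [2.22, 2.222, 0.001]
ft_force: [-0.2, 0.3, 0.1]
grip_width: 0.003
grip_force: 0.1
[ 1.03984606e+00  3.64749625e-04 -1.10823017e+00  2.17389496e+00
  6.35735886e-04  9.66617472e-01 -6.80288582e-02]
```

```bash
(python3 inch.py '[[[0,0.6,0],0,0],[[0,1,0],0,0],[[0,1,0],0,0],[[0,1,0],0,0]]'; python3 inch.py '[[[0,0.4,0],0,0],[[0,0.6,0],0,0],[[0,0.6,0],0,0],[[0,0.6,0],0,0]]')|grep -E 'pos|ft'
```

```text
position: [0.414, 0.01, 0.0571]
ft_force: [0.1, -0.8, -0.3]
position: [0.4158, 0.0099, 0.0569]
ft_force: [-5.0, -1.0, 5.5]
```

```bash
(python3 inch.py '[[[0,0.2,0],0,0],[[0,0.6,0],0,0],[[0,0.6,0],0,0],[[0,0.6,0],0,0]]'; python3 inch.py '[[[0,0.2,0],0,0],[[0,0.4,0],0,0],[[0,0.4,0],0,0]]')|grep -E 'pos|ft'
```

```text
position: [0.4191, 0.01, 0.0569]
ft_force: [-6.0, -0.2, 4.6]
position: [0.4192, 0.0099, 0.0568]
ft_force: [-10.6, -0.7, 11.5]
```

```bash
python3 inch.py '[[[0,-2.4,0],0,0],[[0,-2.4,-10],0,0],[[0,-2.4,-20],0,0],[[0,-2.4,-30],0,0],[[0,-2.4,-40],0,0],[[0,-2.4,-48],0,0],[[10,4,-48],0,0],[[20,10,-48],0,0],[[30,16,-48],0,0],[[40,16,-48],0,0],[[50,16,-48],0,0],[[60,16,-48],0,0],[[60,16,-48],0,0],[[60,16,-48],0,0],[[60,16,-48],0,0],[[60,16,-48],0,0],[[60,16,-48],0,0]]'; python3 - <<'E'
from h import *
np.set_printoptions(precision=4,suppress=True)
t,im=snap('top','t9');s,si=snap('side','s9')
g=cv2.cvtColor(im,cv2.COLOR_BGR2GRAY);gs=cv2.cvtColor(si,cv2.COLOR_BGR2GRAY)
C=np.array([.5045,.0115])
for n,d,L,w in (('+x',(1,0),.077,(0,1)),('+y',(0,1),.105,(1,0)),('-x',(-1,0),.077,(0,1)),('-y',(0,-1),.105,(1,0))):
    for o in (.004,.009,.016,.023,.030):
        v=[]
        for k in (-.02,0,.02):
            p=C+np.array(d)*(L+o)+np.array(w)*k
            u=proj(t,[p[0],p[1],.0815]).round().astype(int); v.append(int(g[u[1],u[0]]))
        print(n,o,v,end=' | ')
    print()
h=cv2.cvtColor(im,cv2.COLOR_BGR2HSV); sub=im[215:315,285:410]
# grey lid contour
x=im[225:305,290:405].astype(int); m=((g>85)&(g<190)).astype(np.uint8);m[:215]=0;m[315:]=0;m[:,:285]=0;m[:,410:]=0
cs,_=cv2.findContours(cv2.morphologyEx(m,cv2.MORPH_OPEN,np.ones((5,5))),0,2);k=max(cs,key=cv2.contourArea);r=cv2.minAreaRect(k);print(cv2.boundingRect(k),r)
print('lid ctr',plane(t,r[0],.085))
E
```

```text
time: 46.9
position: [0.5025, 0.3083, 0.2972]
tool_rot: [2.223, 2.218, 0.0]
ft_force: [-0.1, 0.2, -0.9]
grip_width: 0.001
grip_force: 0.0
+x 0.004 [252, 255, 255] | +x 0.009 [213, 86, 31] | +x 0.016 [224, 234, 143] | +x 0.023 [229, 234, 41] | +x 0.03 [231, 240, 47] | 
+y 0.004 [255, 254, 254] | +y 0.009 [41, 42, 42] | +y 0.016 [49, 46, 48] | +y 0.023 [48, 49, 49] | +y 0.03 [49, 47, 50] | 
-x 0.004 [26, 26, 26] | -x 0.009 [33, 35, 35] | -x 0.016 [50, 50, 49] | -x 0.023 [81, 49, 49] | -x 0.03 [247, 50, 48] | 
-y 0.004 [27, 235, 41] | -y 0.009 [106, 38, 48] | -y 0.016 [252, 40, 48] | -y 0.023 [255, 48, 49] | -y 0.03 [39, 48, 48] | 
(295, 226, 101, 74) ((345.0, 262.5), (73.0, 100.0), 90.0)
lid ctr [0.5063 0.0137 0.085 ]
```

All four clip regions are dark beyond the edge; the bright samples match known paper scraps. One last numeric check of the packs, then hand in.

```bash
python3 - <<'E'
from h import *
for n in ('side0','s9'):
    h=cv2.cvtColor(cv2.imread(f'pics/{n}.png'),cv2.COLOR_BGR2HSV)
    m=((h[...,0]>30)&(h[...,0]<80)&(h[...,1]>90)).astype(np.uint8);m[:,:230]=0;m[:,350:]=0;m[:250]=0;m[390:]=0
    cs,_=cv2.findContours(m,0,2);k=np.vstack([q for q in cs if cv2.contourArea(q)>15]);print(n,cv2.boundingRect(k),cv2.minAreaRect(k))
s=cam('side')
for p in ([.567,-.283,.124],[.567,-.283,.108],[.5,-.3,.14],[.5,-.3,.124]): print(proj(s,p))
print(ctrl.get_state()['time'],ctrl.get_state()['ft_force'])
E
```

```text
side0 (256, 294, 75, 62) ((294.3378601074219, 321.5270080566406), (56.060054779052734, 77.1031265258789), 80.53767395019531)
s9 (251, 301, 74, 62) ((288.8653564453125, 328.326904296875), (54.716407775878906, 76.87752532958984), 78.69007110595703)
[331.95839973 297.84769542]
[331.91161441 306.70266156]
[286.51282335 297.06993935]
[286.91711236 306.23363894]
47.0 [0.08039346 0.2414467  0.39893464]
```

The packs have the same shape as at the start and sit lower by about one logger thickness, so they stand upright on the tin. Handing in.

```bash
python3 -c "
from bench import ctrl;print(ctrl.close_job())"
```

```text
the job is handed in; nothing more can be done
None
```

I handed the job in after about 47 s of robot time, with no verdict returned: the logger and the only small vial I saw (vial_a) are in the box, the lid is seated with all four clips folded down, and the packs stand upright on the tin; the final state was checked numerically in the camera images, not by eye.

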